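Fit the wide-bore tube adapter into the centrifuge bucket

ROBOT

A 6-joint arm with a two-finger parallel gripper is mounted at the origin on the work surface. World frame = base frame: x ahead of the robot, y to its left, z up, the work surface at z = 0. Lengths are in m, angles in rad, forces in N, time in s.
With the tool pointing down it reaches from about 0.35 to 0.975 m from the base axis. Payload 4.9 kg.
Tool frame: the origin (TCP) lies on the mounting face of the last link; the fingertips stand 173 mm ahead of it and the grasp point (between the pads) lies 155 mm ahead of it; x points along the fingers, z is the direction in which the jaws open and shut, and the axes are right-handed (so a half turn about x gives the same grasp; the last joint's range is limited). The gripper opens to 85 mm and grips with 20 to 120 N. Pads are 22 mm wide; open, the fingers measure 114 mm over their backs; the gripper's body (76 mm by 85 mm) begins 54 mm behind the grasp point. The pads swing forward as they close: fully open they stand 13 mm farther back than shut.
Start: joints at [-1.239, 0.053, 1.613, -0, 1.476, -0.119], TCP at [0.272, -0.563, 0.405] pointing down, gripper open.
Joint ranges: [-3.01, 3.01], [-1.01, 2.22], [0.06, 2.58], [-1.02, 4.17], [0.09, 2.62], [-3.14, 3.14]. Speed limits (rad/s): [2.57, 2.57, 3.14, 3.14, 3.14, 3.14].

INTERFACE

Orientations are given as a rotation vector (axis times angle).
In Python, from station import get_obs, get_image, get_calibration, finish_job, look_for, masks_of, tip_of gives the robot as it stands.
- The arm moves only by the tool carry_out, never from a script. Its argument "increments" is a list of rows, each a list of 3 entries, a list of its own where there are three numbers: the turn, a rotation vector about the world's x, y, z in units of 0.1 rad (1.0 is 0.1 rad), then the shift along the world's x, y, z in units of 20 mm (1.0 is 20 mm), then the opening, from 0 (shut) to 1 (fully open). A call has 1 to 8 rows; each row shifts and turns the pose as measured when the row begins; what a row does not reach is not made up. A row lasts 1/10 s, in which the tool goes at most 50 mm and 8.59 degrees, less where a joint would pass 70% of its speed; a pose out of reach is approached as far as the arm can. A call with a number of a shift or a turn outside -1 to 1 is refused whole. A call with a gripper value outside its range is refused whole. The fingers move at their own pace and stop on an object; "squeeze" is the grip in N (left out, the last holds). Time passes only in rows, so rows that do not move let the fingers close. It gives the time, the measured TCP pose, the force and the opening at its end, in the units of the state.
- get_obs(): the state, without advancing time (a new reading comes with each control period).
- get_image(name): name is "scene" or "side" or "wrist"; returns (picture, depth): 480x640x3 uint8, blue, green, red; 480x640 float32, m along the optical axis (not along the pixel's ray), 0 where there is no reading.
- get_calibration(name): a dict with "fx", "fy", "cx", "cy" (pixels), "k1" (the pictures are not rectified: a ray, as slopes to the right and down, at radius r is drawn at 1 + k1 r^2 times it, then the intrinsics apply), "position" and "orientation" of the camera in the world. Camera axes: x right, y down, z forward; pixel columns grow to the right and rows downward; lengths in m; the calibration is good to about 2 mm. A picture is of the moment at which its call begins: read the wrist's pose just before it. get_calibration takes no time and is no camera call; for the wrist camera it gives the pose at the moment of the call.
- finish_job(): hands the job in, once; it reports no verdict.
Trained networks look in the newest picture that a camera, given by its name, has taken for a name from the list of things; names that differ only in an ending like _2 or _b are one class to them, and where a whole thing is asked for, a point or a joint stands for the part that bears it (a point fixed in the world has none). Each returns a list of dicts, best first, with "p" (0 to 1); they miss things now and then, are a little off and sometimes report something else, mostly with a low value. They report only what shows in the picture. A call takes as long as a camera call.
- look_for(camera, query): "centre" ([column, row] in pixels, amid what is visible of it).
- masks_of(camera, query): "region" (480x640 bool, what is visible of it) and "centre" ([column, row] in pixels, amid what is visible of it).
- tip_of(camera, query): "centre" ([column, row] in pixels: a listed point, or the origin of a listed thing).
The state is a dict: "t": time; "q": joint angles; "dq": joint speeds; "effort": joint torques, N m; "tool_pos": TCP position; "tool_rot": TCP orientation; "contact_force": force on the tool from outside, world axes, zero at the start; "wrist_torque": the same for the moment, N m; "opening": finger opening in m.
Only numpy, scipy, OpenCV 4.12 (cv2) and the standard library are available. Lean on these libraries where they do the work, as an engineer would, in place of code of your own. Each camera call takes 0.05 s, during which the arm holds its last target.

TASK

From the crate of white tube adapters, pick out the one with the single wide bore and set it upright in the empty aluminium centrifuge bucket, fully home on the bucket's floor; lower it in rather than dropping it. Leave the other adapters standing where they are in the crate.

Things in the scene. Friction and masses are not known exactly. Their poses are not given: they have to be found in the camera images.
- adapter_wide: White plastic cylinder, 44 mm across, 85 mm tall, open at the top with ONE WIDE bore of 32 mm, 79 mm deep (wall 6 mm); 60 to 130 g. It stands upright on the crate's floor: underside 5 mm, top 90 mm above the bench. Origin: centre of its underside; z up its axis; round, so its yaw means nothing.
- adapter_narrow: White cylinder of the same 44 x 85 mm outside, with ONE NARROW bore of 18 mm; same origin and axes; stays in the crate. The crate: grey open box, outside 200 x 260 mm, 45 mm high, walls and floor 5 mm, on the bench. Two loose flat caps (30 mm across, 12 mm high) lie on its floor, well below a grasp near an adapter's top.
- adapter_four: White, also 44 x 85 mm: a solid foot 30 mm high with a bundle of FOUR small open tubes (19 mm each) on it; same origin and axes; stays in the crate. The three adapters stand in a rough row along the crate's long side, in any order, neighbours 65 to 120 mm apart between centres: fingers that close across the row have free room.
- bucket: Empty round aluminium cup, loose on the bench, 0.8 kg: 80 mm across outside (92 mm over two side stubs), 50 mm high, inside 66 mm across, floor 5 mm thick. The crate stands on one side of the bench, this on the other. Origin: centre of its underside; z up its axis. An adapter in it sticks out 40 mm above the rim with 11 mm of play all round.

How it is judged:
On the way:
1. the wide-bore adapter is held by the gripper, lifted clear of the crate (height (world z) of adapter_wide above 0.06 m and contact force between the fingers and adapter_wide above 0.3 N), for 0.2 s.
At the end, for the whole second after the job is handed in: The wide-bore adapter rests released on the bucket's floor: underside 2 to 10 mm above the bucket's underside, axis within 14 mm and 5 degrees of the bucket's. The bucket stands on the bench, upright within 6 degrees; the other two stand within 10 degrees and 40 mm of how they were (z of adapter_wide in the frame of bucket between 0.002 and 0.01 m and horizontal distance between adapter_wide and bucket below 0.014 m and angle between the z axis of adapter_wide and the z axis of bucket, either way round below 0.09 rad and angle between bucket's own z axis and vertical below 0.105 rad and height (world z) of bucket below 0.01 m and linear speed of adapter_wide below 0.03 m/s and contact force between the fingers and adapter_wide below 0.05 N and distance of each of adapter_narrow, adapter_four from where it was at the start of the episode below 0.04 m and angle between each of adapter_narrow, adapter_four's own z axis and vertical below 0.17 rad); the robot touches nothing.
It fails at once if another adapter is knocked over (tilted by more than 29 degrees) (angle between any of adapter_narrow, adapter_four's own z axis and vertical above 0.5 rad).
It fails at once if the wide-bore adapter is dropped (moves faster than 0.6 m/s with no finger on it) (linear speed of adapter_wide above 0.6 m/s and contact force between the fingers and adapter_wide below 0.05 N).
It also fails if it takes over 48 s, if anything falls off the work surface, if the arm or the gripper's body presses on something with over 40 N, if the wrist force passes 120 N, or if a joint passes its speed limit or range.

## Working session

There is one attempt and no reset: what is moved stays moved. The work goes in short steps, Python scripts to look and compute and a tool call to move; the robot and the scene stay as the last step left them, time stands still between calls to the robot, and variables do not carry over. Pictures are saved under pics/ and viewed, and the job is handed in when it is done.

Besides the shell and the picture viewer there is one more tool, called as name([rows], argument=value, ...), one row to a line, values as JSON. carry_out: Moves the arm, as the interface text tells. Shifts and turns lie within -1 to 1; 1 stands for 20 mm of shift or 0.1 rad of turn. Its arguments: {"type":"object","properties":{"increments":{"type":"array","items":{"type":"array"}},"squeeze":{"type":"number"}},"required":["increments"]}

```bash
mkdir -p pics; ls; cat > h.py <<'E'
import numpy as np, cv2
from scipy.spatial.transform import Rotation as R
from station import *
def rotm(o):
    o=np.array(o,float)
    if o.shape==(3,3): return o
    if o.shape==(3,): return R.from_rotvec(o).as_matrix()
    return R.from_quat(o).as_matrix()
def ray(c,px):
    K=np.array([[c['fx'],0,c['cx']],[0,c['fy'],c['cy']],[0,0,1.]])
    p=cv2.undistortPoints(np.array(px,float).reshape(-1,1,2),K,np.array([c['k1'],0,0,0,0.])).reshape(-1,2)
    return np.c_[p,np.ones(len(p))]
def world(c,px,d):
    return (ray(c,px)*np.array(d).reshape(-1,1))@rotm(c['orientation']).T+np.array(c['position'])
def onplane(c,px,z):
    v=ray(c,px)@rotm(c['orientation']).T; p=np.array(c['position'])
    return p+v*((z-p[2])/v[:,2])[:,None]
E
python3 - <<'E'
from h import *
o=get_obs(); print(o)
for n in ["scene","side","wrist"]:
    im,d=get_image(n); cv2.imwrite(f"pics/{n}0.png",im); c=get_calibration(n); print(n,c)
    for q in ["adapter_wide","adapter_narrow","adapter_four","bucket"]:
        for r in masks_of(n,q)[:3]:
            m=r['region']&(d>0); ys,xs=np.nonzero(m)
            if len(xs)==0: continue
            w=world(c,np.c_[xs,ys],d[m])
            zt=np.percentile(w[:,2],97); top=w[w[:,2]>zt-.008]
            print(q,round(r['p'],2),np.round(r['centre']),m.sum(),'zt',zt.round(3),'top mid',((top.max(0)+top.min(0))/2).round(3),'ext',np.ptp(top,axis=0).round(3))
print(get_obs()['t'])
E
```

```text
pics
{'t': 0.0, 'q': array([-1.23899230e+00,  5.33456604e-02,  1.61433409e+00, -4.31897304e-05,
        1.47598521e+00, -1.18975314e-01]), 'dq': array([-0.0001488 , -0.00169239, -0.00085268,  0.00029696,  0.00129433,
       -0.00161334]), 'effort': array([-1.68594528e-03, -3.93680835e+01, -3.70177674e+01, -1.79461103e-04,
        7.21996883e-03,  7.52765231e-06]), 'tool_pos': array([ 0.27221028, -0.56229601,  0.40344564]), 'tool_rot': array([ 0.87232133,  1.39104034, -0.87024158]), 'contact_force': array([-1.87983181, -0.80147905, -0.26850241]), 'wrist_torque': array([ 0.03707129,  0.04189401, -0.0165908 ]), 'opening': 0.08534796779709586}
scene {'fx': 438.53028359179183, 'fy': 438.53028359179183, 'cx': 322.280436518351, 'cy': 233.6720540621798, 'k1': 0.024715314583772328, 'position': array([1.26211891, 0.00757257, 0.53608591]), 'orientation': array([-1.60370781, -1.65501989,  0.8886787 ])}
adapter_wide 0.66 [425. 243.] 964 zt 0.09 top mid [0.551 0.186 0.087] ext [0.044 0.042 0.01 ]
adapter_narrow 0.92 [380. 243.] 993 zt 0.09 top mid [0.56  0.097 0.087] ext [0.042 0.042 0.01 ]
adapte
[... 478 characters left out ...]
1 top mid [0.537 0.205 0.088] ext [0.066 0.078 0.01 ]
adapter_narrow 0.97 [274. 254.] 1318 zt 0.092 top mid [0.556 0.098 0.089] ext [0.044 0.044 0.011]
adapter_four 0.94 [223. 332.] 1480 zt 0.091 top mid [0.518 0.262 0.088] ext [0.041 0.042 0.01 ]
adapter_four 0.51 [274. 253.] 1240 zt 0.092 top mid [0.556 0.098 0.089] ext [0.044 0.044 0.011]
bucket 0.83 [405. 173.] 1649 zt 0.052 top mid [ 0.481 -0.229  0.049] ext [0.079 0.085 0.01 ]
wrist {'fx': 372.0691246470991, 'fy': 372.0691246470991, 'cx': 323.2130072079402, 'cy': 240.78450834090316, 'k1': 0.026081554174554628, 'position': array([ 0.3389872 , -0.52940815,  0.37471292]), 'orientation': array([ 2.44246399, -1.53193034, -0.22692753])}
0.75
```

```bash
python3 - <<'E'
import cv2
import numpy as np
a=cv2.imread('pics/scene0.png')[190:290,180:500];b=cv2.imread('pics/side0.png')[130:370,180:460]
a=cv2.resize(a,None,fx=2.5,fy=2.5);b=cv2.resize(b[90:230,0:140],None,fx=2.4,fy=2.4)
o=np.zeros((a.shape[0]+b.shape[0],800,3),np.uint8);o[:a.shape[0],:a.shape[1]]=a;o[a.shape[0]:,:b.shape[1]]=b
cv2.imwrite('pics/m0.png',o)
from h import *
ob=get_obs();M=rotm(ob['tool_rot']);print(M.round(3))
E
```

```text
[[ 0.     0.9    0.436]
 [-0.     0.436 -0.9  ]
 [-1.    -0.     0.   ]]
```

View pics/m0.png

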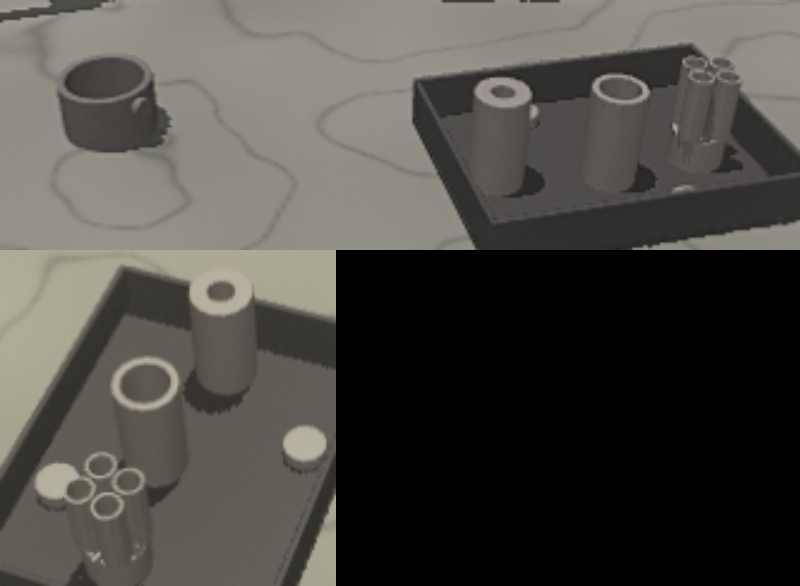

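View pics/side0.png

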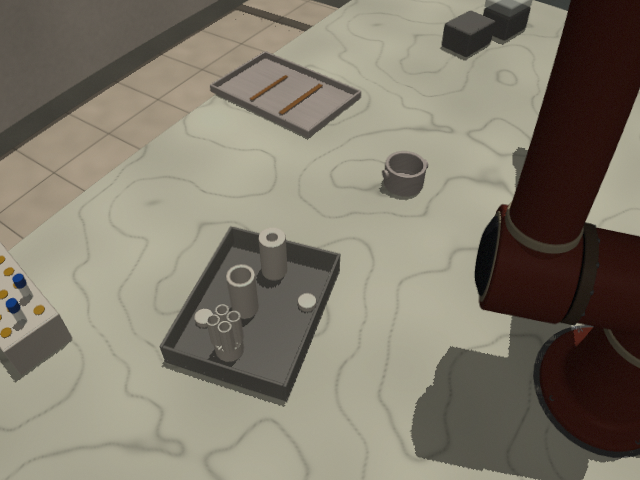

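The wide bore is the middle adapter, at about (0.551, 0.186). The narrow one is at (0.558, 0.098), the four-tube one at (0.521, 0.261), and the bucket at about (0.482, -0.228). I'll turn the tool about +77° so the jaws close across the row, and carry it over the crate.

carry_out([
  [[0,0,0.33],[0.35,0.94,0],1],
  [[0,0,0.33],[0.35,0.94,0],1],
  [[0,0,0.33],[0.35,0.94,0],1],
  [[0,0,0.33],[0.35,0.94,0],1],
  [[0,0,0.33],[0.35,0.94,0],1],
  [[0,0,0.33],[0.35,0.94,0],1],
  [[0,0,0.33],[0.35,0.94,0],1],
  [[0,0,0.33],[0.35,0.94,0],1],
])

```text
t: 1.55
tool_pos: [0.329, -0.4077, 0.4048]
tool_rot: [0.661, 1.467, -0.663]
contact_force: [0.9, -0.8, 0.2]
opening: 0.0856
```

carry_out([
  [[0,0,0.33],[0.35,0.94,0],1],
  [[0,0,0.33],[0.35,0.94,0],1],
  [[0,0,0.33],[0.35,0.94,0],1],
  [[0,0,0.33],[0.35,0.94,0],1],
  [[0,0,0.33],[0.35,0.94,0],1],
  [[0,0,0.33],[0.35,0.94,0],1],
  [[0,0,0.33],[0.35,0.94,0],1],
  [[0,0,0.33],[0.35,0.94,0],1],
])

```text
t: 2.35
tool_pos: [0.3875, -0.2457, 0.4055]
tool_rot: [0.441, 1.522, -0.443]
contact_force: [-0.2, 0.7, -0.7]
opening: 0.0855
```

```bash
cat > look.py <<'E'
from h import *
import sys
tag=sys.argv[1]; qs=sys.argv[2:]
c=get_calibration("wrist");im,d=get_image("wrist");cv2.imwrite(f"pics/{tag}.png",im)
for q in qs:
    for r in masks_of("wrist",q)[:2]:
        m=r['region']&(d>0); ys,xs=np.nonzero(m)
        if len(xs)==0: continue
        w=world(c,np.c_[xs,ys],d[m]); zt=np.percentile(w[:,2],97); top=w[abs(w[:,2]-zt)<.005]
        cc,rr=cv2.minEnclosingCircle(top[:,:2].astype(np.float32))
        A=np.c_[2*top[:,:2],np.ones(len(top))]; s=np.linalg.lstsq(A,(top[:,:2]**2).sum(1),rcond=None)[0]
        print(q,round(r['p'],2),np.round(r['centre']),'zt',zt.round(4),'mid',((top.max(0)+top.min(0))/2).round(4),'ext',np.ptp(top,axis=0).round(3),'enc',np.round(cc,4),round(rr,4),'fit',s[:2].round(4))
o=get_obs();M=rotm(o['tool_rot']);print(o['t'],o['tool_pos'].round(4),'x',M[:,0].round(3),'z',M[:,2].round(3),np.degrees(np.arctan2(M[1,2],M[0,2])).round(1))
E
python3 look.py w1 bucket
```

```text
bucket 0.65 [404. 135.] zt 0.0516 mid [ 0.4814 -0.2278  0.0505] ext [0.078 0.078 0.008] enc [ 0.4815 -0.2279] 0.0453 fit [ 0.4814 -0.2276]
2.45 [ 0.3878 -0.2451  0.4056] x [ 0.003 -0.002 -1.   ] z [ 0.846 -0.533  0.004] -32.2
```

View pics/w1.png

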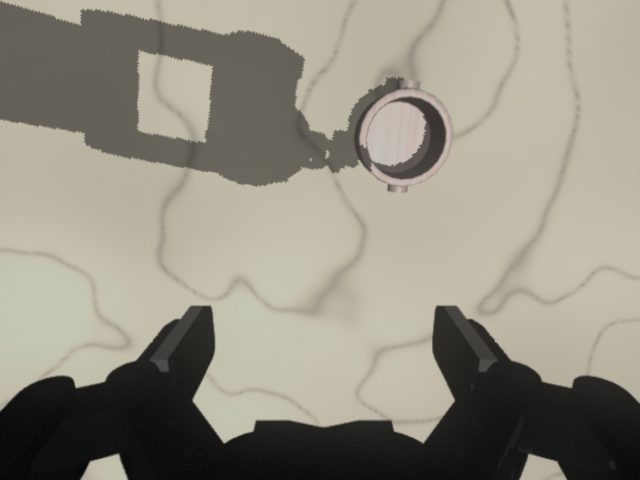

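Bucket at pixel (404, 135), matching a rim centre of (0.481, -0.228) and a height of 0.05. All three cameras agree on it. On to the crate.

carry_out([
  [[0,0,0.36],[0.36,0.94,0],1],
  [[0,0,0.36],[0.36,0.94,0],1],
  [[0,0,0.36],[0.36,0.94,0],1],
  [[0,0,0.36],[0.36,0.94,0],1],
  [[0,0,0.36],[0.36,0.94,0],1],
  [[0,0,0.36],[0.36,0.94,0],1],
  [[0,0,0.36],[0.36,0.94,0],1],
  [[0,0,0.36],[0.36,0.94,0],1],
])

```text
t: 3.25
tool_pos: [0.4455, -0.0921, 0.4063]
tool_rot: [0.206, 1.554, -0.216]
contact_force: [0.2, -0.4, -0.5]
opening: 0.0856
```

carry_out([
  [[0,0,0.36],[0.36,0.94,0],1],
  [[0,0,0.36],[0.36,0.94,0],1],
  [[0,0,0.36],[0.36,0.94,0],1],
  [[0,0,0.36],[0.36,0.94,0],1],
  [[0,0,0.36],[0.36,0.94,0],1],
  [[0,0,0.36],[0.36,0.94,0],1],
  [[0,0,0.36],[0.36,0.94,0],1],
  [[0,0,0.36],[0.36,0.94,0],1],
])

```text
t: 4.05
tool_pos: [0.5048, 0.0618, 0.4068]
tool_rot: [-0.029, 1.56, 0.014]
contact_force: [0.2, -0.8, 0.2]
opening: 0.0852
```

carry_out([
  [[0,0,0.36],[0.36,0.94,0],1],
  [[0,0,0.36],[0.36,0.94,0],1],
  [[0,0,0.36],[0.36,0.94,0],1],
])

```text
t: 4.35
tool_pos: [0.5274, 0.1194, 0.4068]
tool_rot: [-0.117, 1.556, 0.101]
contact_force: [-0.0, -0.9, 0.4]
opening: 0.0853
```

```bash
python3 look.py w2 adapter_wide adapter_narrow adapter_four
```

```text
adapter_wide 0.87 [359. 139.] zt 0.0917 mid [0.5493 0.1877 0.0898] ext [0.043 0.043 0.006] enc [0.5493 0.1876] 0.022 fit [0.5489 0.1878]
adapter_narrow 0.7 [350. 241.] zt 0.0918 mid [0.5567 0.0988 0.09  ] ext [0.043 0.043 0.006] enc [0.5566 0.0986] 0.0219 fit [0.5565 0.0991]
adapter_four 0.83 [334.  29.] zt 0.0917 mid [0.5208 0.2584 0.0899] ext [0.04  0.032 0.006] enc [0.5217 0.2594] 0.0231 fit [0.5212 0.2566]
adapter_four 0.73 [348. 241.] zt 0.0918 mid [0.557  0.0987 0.09  ] ext [0.043 0.043 0.006] enc [0.5569 0.0985] 0.0219 fit [0.5566 0.0991]
4.55 [0.5271 0.1187 0.4066] x [ 0.012 -0.01  -1.   ] z [0.991 0.137 0.01 ] 7.9
```

View pics/w2.png

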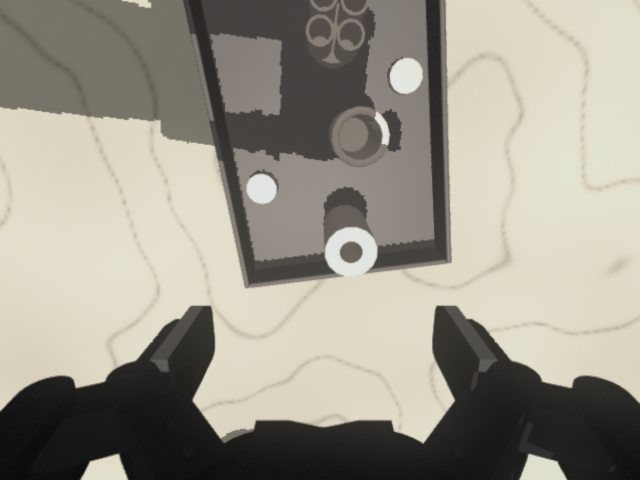

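Wide bore at pixel (359, 139), top centre (0.549, 0.188, 0.090), outer radius 22 mm. Next: centre over it and level the tool.

carry_out([
  [[0.03,0.03,0.21],[0.28,0.84,0],1],
  [[0.03,0.03,0.21],[0.28,0.84,0],1],
  [[0.03,0.03,0.21],[0.28,0.84,0],1],
  [[0.03,0.03,0.21],[0.28,0.84,0],1],
])

```text
t: 4.95
tool_pos: [0.5505, 0.1872, 0.4069]
tool_rot: [-0.171, 1.563, 0.176]
contact_force: [0.8, -0.1, 0.0]
opening: 0.0857
```

```bash
python3 look.py w3 adapter_wide
```

```text
adapter_wide 0.98 [320. 222.] zt 0.0916 mid [0.5491 0.1884 0.0897] ext [0.043 0.043 0.006] enc [0.549  0.1883] 0.0217 fit [0.549  0.1888]
5.05 [0.5505 0.1881 0.4068] x [ 0.     0.003 -1.   ] z [0.975 0.221 0.001] 12.8
```

carry_out([
  [[0,0,0],[-0.02,0,-0.9],1],
  [[0,0,0],[-0.02,0,-0.9],1],
  [[0,0,0],[-0.01,0,-0.9],1],
  [[0,0,0],[-0.01,0,-0.9],1],
  [[0,0,0],[-0.01,0,-0.9],1],
  [[0,0,0],[0,0,-0.9],1],
  [[0,0,0],[0,0,-0.6],1],
])

```text
t: 5.75
tool_pos: [0.5504, 0.1914, 0.2857]
tool_rot: [-0.178, 1.558, 0.18]
contact_force: [-0.4, 0.3, -0.3]
opening: 0.0858
```

```bash
python3 look.py w4 adapter_wide
```

```text
adapter_wide 0.73 [318. 280.] zt 0.0914 mid [0.549  0.1883 0.0895] ext [0.043 0.043 0.006] enc [0.5491 0.1884] 0.022 fit [0.549 0.189]
5.85 [0.5499 0.1913 0.2848] x [ 0.003  0.002 -1.   ] z [0.974 0.226 0.003] 13.1
```

View pics/w4.png

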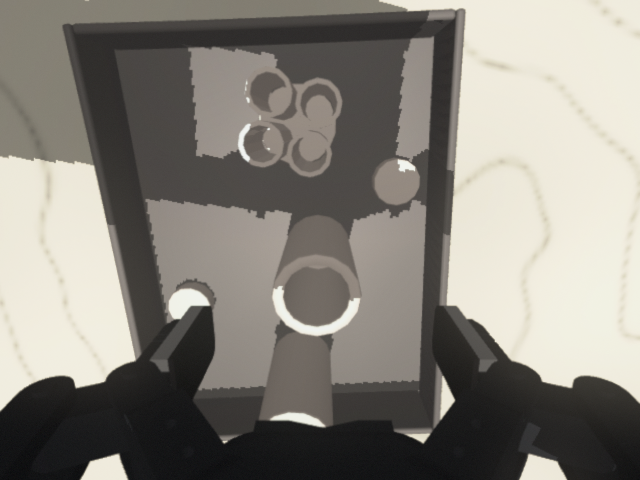

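Adapter at pixel (318, 290), midway between the pads. I'm correcting y by -3 mm and going down.

carry_out([
  [[0,0,0],[-0.02,-0.08,-0.8],1],
  [[0,0,0],[-0.02,-0.07,-0.8],1],
  [[0,0,0],[0,-0.02,-0.7],1],
  [[0,0,0],[0,0,-0.2],1],
  [[0,0,0],[0,0,0],1],
])

```text
t: 6.35
tool_pos: [0.5498, 0.1877, 0.2327]
tool_rot: [-0.178, 1.557, 0.18]
contact_force: [-0.3, -0.6, -0.1]
opening: 0.0851
```

carry_out([
  [[0,0,0],[0,0,0],0.4],
  [[0,0,0],[0,0,0],0.3],
  [[0,0,0],[0,0,0],0.3],
  [[0,0,0],[0,0,0],0.3],
  [[0,0,0],[0,0,0],0.3],
  [[0,0,0],[0,0,0],0.3],
  [[0,0,0],[0,0,0],0.3],
  [[0,0,0],[0,0,0],0.3],
], squeeze=40)

```text
t: 7.15
tool_pos: [0.5506, 0.188, 0.2349]
tool_rot: [-0.177, 1.554, 0.181]
contact_force: [0.5, -0.8, -0.4]
opening: 0.0435
```

```bash
python3 look.py w5 adapter_wide
```

```text
adapter_wide 0.93 [326. 327.] zt 0.093 mid [0.5529 0.1887 0.0913] ext [0.044 0.044 0.007] enc [0.5525 0.1888] 0.0224 fit [0.5524 0.1899]
7.25 [0.5506 0.188  0.2348] x [ 0.009  0.003 -1.   ] z [0.974 0.226 0.01 ] 13.1
```

View pics/w5.png

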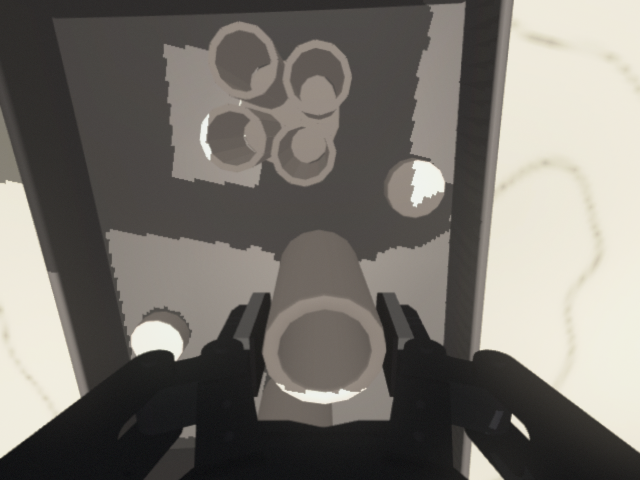

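Held: pads on the wall at 43.5 mm opening, adapter at pixel (325, 345). Lifting slowly.

carry_out([
  [[0,0,0],[0,0,0.3],0.3],
  [[0,0,0],[0,0,0.5],0.3],
  [[0,0,0],[0,0,0.7],0.3],
  [[0,0,0],[0,0,0.8],0.3],
  [[0,0,0],[0,0,0.8],0.3],
  [[0,0,0],[0,0,0.8],0.3],
  [[0,0,0],[0,0,0.8],0.3],
  [[0,0,0],[0,0,0.5],0.3],
])

```text
t: 8.05
tool_pos: [0.5501, 0.1879, 0.3491]
tool_rot: [-0.177, 1.551, 0.181]
contact_force: [0.3, 0.2, -0.4]
opening: 0.0436
```

```bash
python3 look.py w6 adapter_wide
```

```text
adapter_wide 0.88 [324. 326.] zt 0.2072 mid [0.5525 0.1892 0.2056] ext [0.043 0.044 0.007] enc [0.5522 0.1889] 0.0224 fit [0.5522 0.19  ]
8.15 [0.5505 0.188  0.3495] x [ 0.014  0.004 -1.   ] z [0.974 0.226 0.015] 13.1
```

Adapter came up with the tool (top at 0.206, underside about 0.12). I'm carrying it to the bucket and rising a little over the narrow adapter.

carry_out([
  [[0,0.03,0],[-0.05,-0.3,0.5],0.3],
  [[0,0.03,0],[-0.1,-0.6,0.4],0.3],
  [[0,0.03,0],[-0.15,-0.9,0.2],0.3],
  [[0,0,0],[-0.16,-0.92,0],0.3],
  [[0,0,0],[-0.16,-0.92,0],0.3],
  [[0,0,0],[-0.16,-0.92,0],0.3],
  [[0,0,0],[-0.16,-0.92,0],0.3],
  [[0,0,0],[-0.16,-0.92,0],0.3],
])

```text
t: 8.95
tool_pos: [0.5251, 0.052, 0.3711]
tool_rot: [-0.179, 1.567, 0.182]
contact_force: [1.0, 0.2, -0.3]
opening: 0.044
```

carry_out([
  [[0,0,0],[-0.16,-0.92,0],0.3],
  [[0,0,0],[-0.16,-0.92,0],0.3],
  [[0,0,0],[-0.16,-0.92,0],0.3],
  [[0,0,0],[-0.16,-0.92,0],0.3],
  [[0,0,0],[-0.16,-0.92,0],0.3],
  [[0,0,0],[-0.16,-0.92,0],0.3],
  [[0,0,0],[-0.16,-0.92,0],0.3],
  [[0,0,0],[-0.16,-0.92,0],0.3],
])

```text
t: 9.75
tool_pos: [0.4934, -0.107, 0.3693]
tool_rot: [-0.175, 1.576, 0.179]
contact_force: [0.1, 0.1, -0.6]
opening: 0.0437
```

carry_out([
  [[0,0,0],[-0.11,-0.92,0],0.3],
  [[0,0,0],[-0.11,-0.92,0],0.3],
  [[0,0,0],[-0.11,-0.92,0],0.3],
  [[0,0,0],[-0.11,-0.92,0],0.3],
  [[0,0,0],[-0.11,-0.92,0],0.3],
  [[0,0,0],[-0.1,-0.8,0],0.3],
  [[0,0,0],[0,-0.3,0],0.3],
  [[0,0,0],[0,0,0],0.3],
])

```text
t: 10.55
tool_pos: [0.4734, -0.2317, 0.3675]
tool_rot: [-0.166, 1.585, 0.176]
contact_force: [0.6, 0.4, -1.4]
opening: 0.0441
```

```bash
python3 look.py w7 adapter_wide bucket; python3 - <<'E'
from h import *
for n in ["scene","side"]:
    im,d=get_image(n); cv2.imwrite(f"pics/{n}7.png",im); c=get_calibration(n)
    for q in ["adapter_wide","bucket"]:
        for r in masks_of(n,q)[:1]:
            m=r['region']&(d>0); ys,xs=np.nonzero(m); w=world(c,np.c_[xs,ys],d[m])
            print(n,q,round(r['p'],2),np.round(r['centre']),'lo',np.percentile(w,3,axis=0).round(3),'hi',np.percentile(w,97,axis=0).round(3))
E
```

```text
adapter_wide 0.74 [324. 327.] zt 0.226 mid [ 0.4709 -0.2307  0.2243] ext [0.043 0.044 0.007] enc [ 0.4708 -0.2308] 0.0226 fit [ 0.4707 -0.2296]
bucket 0.95 [351. 213.] zt 0.0514 mid [ 0.4822 -0.2225  0.0498] ext [0.079 0.069 0.007] enc [ 0.483  -0.2236] 0.0419 fit [ 0.4819 -0.2269]
10.7 [ 0.4738 -0.2305  0.3675] x [-0.021  0.004 -1.   ] z [ 0.976  0.217 -0.02 ] 12.6
scene adapter_wide 0.84 [216. 165.] lo [ 0.46  -0.251  0.14 ] hi [ 0.493 -0.209  0.222]
scene bucket 0.88 [222. 230.] lo [ 0.449 -0.26   0.004] hi [ 0.523 -0.19   0.05 ]
side adapter_wide 0.6 [418. 107.] lo [ 0.447 -0.248  0.144] hi [ 0.487 -0.208  0.226]
side bucket 0.67 [406. 172.] lo [ 0.443 -0.263  0.004] hi [ 0.514 -0.189  0.052]
```

View pics/w7.png

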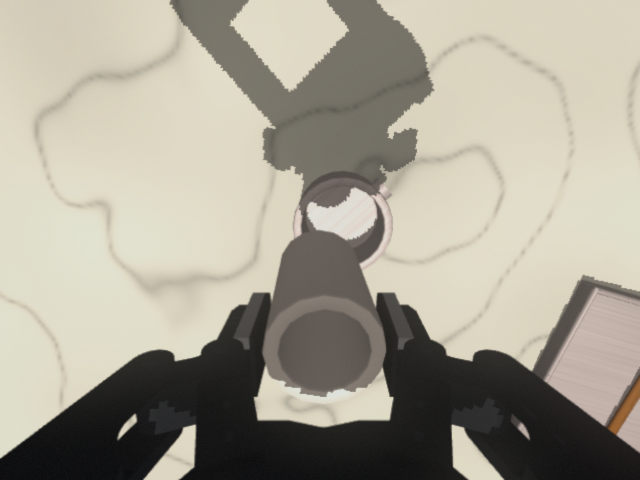

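View pics/scene7.png

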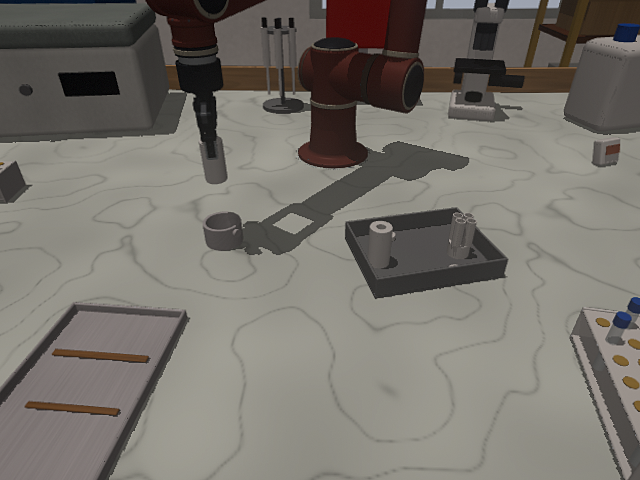

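Adapter hangs over the bucket but the tool leans by 0.02 rad and sits about 6 mm short in x. I'll level it and shift first, then start down.

carry_out([
  [[-0.01,-0.1,0],[0.1,0.05,0],0.3],
  [[-0.01,-0.1,0],[0.1,0.05,-0.2],0.3],
  [[-0.01,-0.1,0],[0.1,0.05,-0.4],0.3],
  [[0,0,0],[0,0,-0.5],0.3],
  [[0,0,0],[0,0,-0.5],0.3],
  [[0,0,0],[0,0,-0.5],0.3],
  [[0,0,0],[0,0,-0.4],0.3],
  [[0,0,0],[0,0,0],0.3],
])

```text
t: 11.8
tool_pos: [0.4801, -0.2261, 0.3115]
tool_rot: [-0.172, 1.554, 0.174]
contact_force: [-0.9, 0.6, -0.4]
opening: 0.0439
```

```bash
python3 look.py w8 adapter_wide bucket
```

```text
adapter_wide 0.86 [324. 325.] zt 0.1696 mid [ 0.482  -0.2252  0.1678] ext [0.043 0.044 0.006] enc [ 0.4817 -0.2251] 0.0223 fit [ 0.4818 -0.2242]
bucket 0.82 [325. 220.] zt 0.0516 mid [ 0.4821 -0.2256  0.0497] ext [0.079 0.075 0.006] enc [ 0.482  -0.2274] 0.0443 fit [ 0.4818 -0.2268]
11.95 [ 0.4808 -0.2265  0.3137] x [ 0.012  0.    -1.   ] z [0.976 0.219 0.012] 12.6
```

View pics/w8.png

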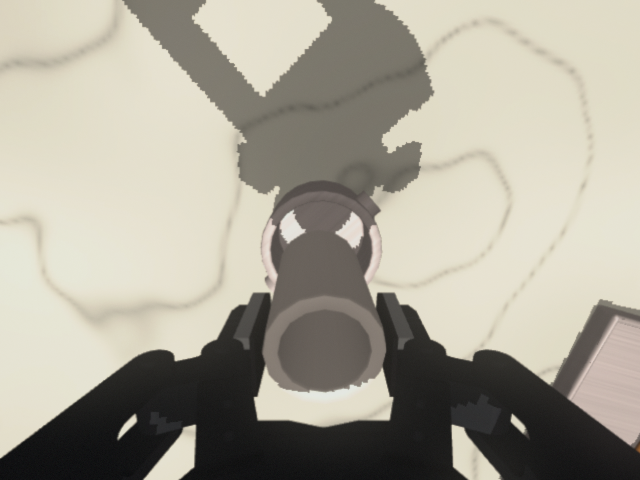

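Adapter at (0.482, -0.225), bucket at (0.4815, -0.2275). I'm trimming y by -2 mm and lowering to about 15 mm above the floor.

carry_out([
  [[0,0,0],[0,-0.06,-0.4],0.3],
  [[0,0,0],[0,-0.06,-0.4],0.3],
  [[0,0,0],[0,-0.02,-0.4],0.3],
  [[0,0,0],[0,0,-0.4],0.3],
  [[0,0,0],[0,0,-0.4],0.3],
  [[0,0,0],[0,0,-0.4],0.3],
  [[0,0,0],[0,0,-0.4],0.3],
  [[0,0,0],[0,0,0],0.3],
])

```text
t: 12.75
tool_pos: [0.4808, -0.2297, 0.2537]
tool_rot: [-0.175, 1.55, 0.171]
contact_force: [-0.7, 0.2, -0.5]
opening: 0.0433
```

```bash
python3 look.py w9 adapter_wide bucket
```

```text
adapter_wide 0.77 [324. 327.] zt 0.1119 mid [ 0.4833 -0.2292  0.1101] ext [0.043 0.044 0.006] enc [ 0.4832 -0.2293] 0.0222 fit [ 0.4832 -0.2283]
bucket 0.62 [324. 231.] zt 0.0515 mid [ 0.4819 -0.2172  0.0499] ext [0.078 0.059 0.007] enc [ 0.48   -0.2208] 0.0413 fit [ 0.4817 -0.2262]
12.9 [ 0.4814 -0.2301  0.2557] x [ 0.017 -0.003 -1.   ] z [0.976 0.219 0.016] 12.6
```

carry_out([
  [[0,0.05,0],[0,0.02,-0.25],0.3],
  [[0,0.04,0],[0,0.02,-0.25],0.3],
  [[0,0,0],[0,0,-0.2],0.3],
  [[0,0,0],[0,0,-0.1],0.3],
  [[0,0,0],[0,0,0],0.3],
])

```text
t: 13.4
tool_pos: [0.482, -0.2295, 0.2399]
tool_rot: [-0.177, 1.555, 0.169]
contact_force: [0.4, -0.3, -0.1]
opening: 0.0436
```

```bash
python3 look.py w10 adapter_wide; python3 -c "
from h import *
print(get_obs()['contact_force'])"
```

```text
adapter_wide 0.63 [324. 325.] zt 0.0981 mid [ 0.484  -0.2295  0.0964] ext [0.043 0.044 0.007] enc [ 0.484  -0.2296] 0.0223 fit [ 0.4837 -0.2286]
13.5 [ 0.4821 -0.2296  0.2403] x [ 0.01  -0.005 -1.   ] z [0.976 0.219 0.009] 12.6
[0.45128697 0.28196156 0.04366154]
```

carry_out([
  [[0,0,0],[-0.04,0.04,-0.12],0.3],
  [[0,0,0],[-0.04,0.04,-0.12],0.3],
  [[0,0,0],[0,0,0],0.3],
])

```text
t: 13.8
tool_pos: [0.4805, -0.228, 0.2355]
tool_rot: [-0.178, 1.554, 0.168]
contact_force: [0.1, -0.1, -0.4]
opening: 0.0437
```

carry_out([
  [[0,0,0],[0,0,-0.07],0.3],
])

```text
t: 13.9
tool_pos: [0.4805, -0.228, 0.2342]
tool_rot: [-0.178, 1.554, 0.168]
contact_force: [-0.1, -0.7, -1.4]
opening: 0.0436
```

carry_out([
  [[0,0,0],[0,0,-0.06],0.3],
])

```text
t: 14.0
tool_pos: [0.4807, -0.2283, 0.2337]
tool_rot: [-0.179, 1.554, 0.167]
contact_force: [-1.9, 0.1, 7.6]
opening: 0.0435
```

Upward force of 7.6 N at TCP height 0.2337: the adapter is on the floor. Next I release it.

carry_out([
  [[0,0,0],[0,0,0],0.6],
  [[0,0,0],[0,0,0],0.7],
  [[0,0,0],[0,0,0],0.85],
  [[0,0,0],[0,0,0],0.85],
  [[0,0,0],[0,0,0],0.85],
])

```text
t: 14.5
tool_pos: [0.4809, -0.2284, 0.2339]
tool_rot: [-0.179, 1.553, 0.167]
contact_force: [-0.4, 0.6, 0.4]
opening: 0.0725
```

```bash
python3 look.py w11 adapter_wide bucket
```

```text
adapter_wide 0.68 [319. 325.] zt 0.0914 mid [ 0.4806 -0.2298  0.0895] ext [0.043 0.044 0.006] enc [ 0.4803 -0.2299] 0.0224 fit [ 0.4804 -0.2288]
bucket 0.94 [349. 240.] zt 0.0516 mid [ 0.4819 -0.2264  0.0498] ext [0.078 0.077 0.006] enc [ 0.4818 -0.2283] 0.0452 fit [ 0.4818 -0.2267]
14.65 [ 0.4809 -0.2284  0.2339] x [ 0.012 -0.006 -1.   ] z [0.976 0.219 0.01 ] 12.6
```

View pics/w11.png

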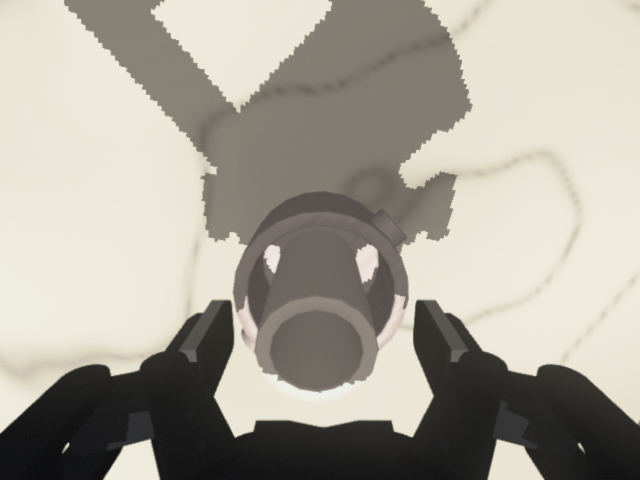

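Released: top at 0.0895 (0.090 expected), 2–3 mm off the bucket's axis, and pads clear on both sides. Retreating straight up.

carry_out([
  [[0,0,0],[0,0,0.3],0.85],
  [[0,0,0],[0,0,0.5],0.85],
  [[0,0,0],[0,0,0.8],0.85],
  [[0,0,0],[0,0,0.9],0.85],
  [[0,0,0],[0,0,0.9],0.85],
  [[0,0,0],[0,0,0.9],0.85],
  [[0,0,0],[0,0,0.9],0.85],
  [[0,0,0],[0,0,0],0.85],
])

```text
t: 15.45
tool_pos: [0.4806, -0.2281, 0.3473]
tool_rot: [-0.181, 1.55, 0.165]
contact_force: [1.0, 0.3, 0.2]
opening: 0.0727
```

```bash
python3 look.py w12 adapter_wide bucket; python3 - <<'E'
from h import *
for n in ["scene","side"]:
    im,d=get_image(n); cv2.imwrite(f"pics/{n}12.png",im); c=get_calibration(n)
    for q in ["adapter_wide","adapter_narrow","adapter_four","bucket"]:
        for r in masks_of(n,q)[:1]:
            m=r['region']&(d>0); ys,xs=np.nonzero(m); w=world(c,np.c_[xs,ys],d[m])
            zt=np.percentile(w[:,2],97); top=w[w[:,2]>zt-.008]
            print(n,q,round(r['p'],2),np.round(r['centre']),zt.round(3),((top.max(0)+top.min(0))/2).round(3))
E
```

```text
adapter_wide 0.6 [316. 238.] zt 0.0915 mid [ 0.4806 -0.2297  0.0896] ext [0.043 0.043 0.006] enc [ 0.4805 -0.2297] 0.022 fit [ 0.4805 -0.2291]
bucket 0.69 [332. 200.] zt 0.0516 mid [ 0.4819 -0.2252  0.0499] ext [0.079 0.075 0.006] enc [ 0.4813 -0.2263] 0.044 fit [ 0.4819 -0.2273]
15.6 [ 0.4796 -0.2275  0.3428] x [ 0.009 -0.004 -1.   ] z [0.976 0.219 0.008] 12.6
scene adapter_wide 0.76 [219. 216.] 0.09 [ 0.483 -0.231  0.086]
scene adapter_narrow 0.85 [381. 241.] 0.09 [0.56  0.097 0.087]
scene adapter_four 0.83 [461. 235.] 0.089 [0.522 0.261 0.087]
scene bucket 0.58 [225. 234.] 0.05 [ 0.488 -0.227  0.047]
side adapter_wide 0.92 [410. 157.] 0.092 [ 0.479 -0.229  0.089]
side adapter_narrow 0.69 [272. 255.] 0.091 [0.556 0.098 0.089]
side adapter_four 0.78 [225. 334.] 0.091 [0.519 0.262 0.088]
side bucket 0.78 [401. 178.] 0.052 [ 0.481 -0.228  0.049]
```

View pics/scene12.png

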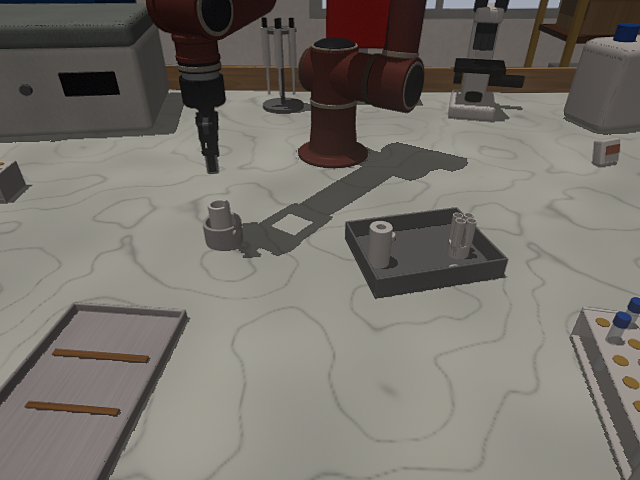

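The adapter stands upright in the bucket at pixel (219, 216), the other two are where they were, and the gripper is clear.

```bash
python3 -c "
from station import finish_job
print(finish_job())"
```

```text
the job is handed in; nothing more can be done
None
```

I picked the wide-bore adapter (the middle one) out of the crate and carried it over to the bucket. I lowered it until I felt 7.6 N of contact with the bucket's floor, then released it and raised the gripper clear. I handed the job in at about 15.8 s, and no verdict is reported.

- **Adapter in the bucket:** it stands upright with its top at 0.0896 m (0.090 m means fully home). Its axis is about 2–3 mm from the bucket's, against a limit of 14 mm.
- **Bucket:** its rim is still at 0.050 m and level, and it has not moved. The scene camera put its centre about 6 mm off in x, but the adapter was partly blocking that view. The side and wrist cameras agree with the earlier position.
- **Other adapters:** both are within about 1 mm of where they started and are still standing.

No other check failed or disagreed.

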